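# Lock an offcut in a bench marking press and press the plunger

## Robot

A 6-joint arm with a two-finger parallel gripper is mounted at the origin on the work surface. World frame = base frame: x ahead of the robot, y to its left, z up, the work surface at z = 0. Lengths are in mm, angles in rad, forces in N, time in s.
With the tool pointing down it reaches from about 275 to 750 mm from the base axis. Payload 10.2 kg.
Tool frame: the origin (TCP) lies midway between the tips of the shut fingers; the grasp point (between the pads) lies grip_depth behind it (grip_depth is the distance from the TCP to the grasp point, in mm); z points along the fingers, y is the line along which they close (so a half turn about z gives the same grasp; the last joint's range is limited). The gripper opens to 85 mm and grips with 20 to 120 N. Pads are 22 mm wide; open, the fingers measure 114 mm over their backs; the gripper's body (76 mm by 85 mm) begins 54 mm behind the grasp point. The pads swing forward as they close: fully open they stand 13 mm farther back than shut.
Start: joints at [1.12, 0.313, 1.498, -0, 1.331, -0.223], TCP at [118.576, 511.44, 231.294] pointing down, gripper open.
Joint ranges: [-2.94, 2.94], [-0.97, 2.17], [0.19, 2.56], [-1.23, 4.37], [0.02, 3.11], [-2.88, 2.88]. Speed limits (rad/s): [2.39, 2.39, 3.01, 3.14, 3.14, 3.14].

## Interface

Orientations are given as a unit quaternion [w, x, y, z].
In Python, from rig import * gives the robot as it stands.
- The arm moves only by the tool servo_tool, never from a script. Its argument "commands" is a list of rows, each a list of 3 entries, a list of its own where there are three numbers: the gripper command: -1 is fully open, 1 is shut, values between are in proportion, then the shift along the tool's x, y, z in m, then the turn, a rotation vector about the tool's x, y, z in units of 6 degrees (1.0 is 6 degrees). In form: [[grip, [dx, dy, dz], [ax, ay, az]], ...]. A call has 1 to 10 rows; each row shifts and turns the commanded pose from where the row before left it, along the tool's axes as they then stand; what a row does not reach is not made up. A row lasts 1/12 s, in which the tool goes at most 41.7 mm and 7.16 degrees, less where a joint would pass 70% of its speed; a pose out of reach is approached as far as the arm can. A call is refused whole if a number of a shift passes 0.0417 or a number of a turn 1, either way. A call with a gripper value outside its range is refused whole. The fingers move at their own pace and stop on an object; "squeeze" is the grip in N (left out, the last holds). Time passes only in rows, so rows that do not move let the fingers close. It gives the time, the measured TCP pose, the force, the opening and the grip force at its end, in the units of the state.
- sense(): the state, without advancing time (a new reading comes with each control period).
- capture(name): name is "scene" or "side" or "wrist"; returns a dict with "pixels" (384x512x3 uint8, red, green, blue), "z_map" (384x512 float32, mm along the optical axis (not along the pixel's ray), 0 where there is no reading), "fx", "fy", "cx", "cy" (pixels), "distortion" ([k1, k2, p1, p2, k3] as OpenCV has them; the pictures are not rectified), "rvec" (rotation vector, rad) and "tvec" (3), from world to camera coordinates, as OpenCV has them; the wrist camera has in their place "T_tool_cam" (4x4, takes a point from camera to tool coordinates, whose origin is the TCP and whose axes are the flange's). Camera axes: x right, y down, z forward; pixel columns grow to the right and rows downward; lengths in mm; the calibration is good to about 2 mm. A picture is of the moment at which its call begins: read the wrist's pose just before it.
- finish_job(): hands the job in; it is judged then, once.
The state is a dict: "time_s": time; "joints": joint angles; "dq": joint speeds; "tau": joint torques, N m; "eef_pos": TCP position; "ee_rot": TCP orientation; "force": force on the tool from outside, world axes, zero at the start; "wrist_torque": the same for the moment, N m; "grip_width": opening from 0.0 (shut) to 1.0 (fully open); "grip_force": force on a finger pad.
Only numpy, scipy, OpenCV 4.12 (cv2) and the standard library are available. Lean on these libraries where they do the work, as an engineer would, in place of code of your own. Each camera call takes 0.05 s, during which the arm holds its last target. There are 200 camera calls.

## Task

Centre-mark the closed box-section offcut: lay it, the way up it stands, along the tray of the marking press's carriage, flip the cam lever over to free the way, slide the carriage fully home under the punch and flip the lever back down fully to lock it there. Only then press the spring plunger fully down to its stop, and let it come back up. Leave the box section locked in place under the punch, and leave the other things on the bench where they are.

Things in the scene. Friction and masses are not known exactly. Their poses are not given: they have to be found in the camera images.
- box_section: The workpiece: a closed rectangular steel tube (hollow, open at its two ends), 120 mm long (its x axis), 40 mm wide (y), 50 mm tall (z), about 0.5 kg. Origin: centre of its underside. It starts standing 50 mm tall on the bench, at any yaw, in one of three places to the left of the press; the angle and channel offcuts lie in the other two.
- press: Grey marking press fixed to the bench (place, yaw vary). Origin on the bench top; at yaw 0 x points away from the robot, y left, z up. Base plate x -140..150, y -187..143 mm, 20 mm thick; carriage slides along +y. A column 50 x 50 mm at (120, 75) carries an overarm (y 52..98, z 124..166 mm, from x -30 mm) with the plunger at (0, 75). Cam lever in front, hinge at x -115 mm.
- tray (a point): Centre of the carriage's tray floor, 36 mm above the bench, axes as the press; at press x 0, y -75 mm + carriage value. Box section lies flat with its length along x, inside a space 134 mm long between end stops and 52 mm wide between side rails, all 14 mm high; the rails stand only 36 to 70 mm from the centre, so the middle 72 mm is open for fingers.
- carriage_post (a point): Top centre of the carriage's upright steel post, 18 mm in diameter, 60 mm tall, top 92 mm above the bench, standing 90 mm to -y (press axes) of the tray's centre on a tongue of the carriage. Pinch it or push it to slide the carriage.
- carriage (a joint): Slide along the press's +y, m: 0 = fully parked, 0.150 = fully home on its end stop, tray centre under the punch. Starts 0 to 0.03. Friction about 3 N, stays where left. With the lever down, the lever's dog (a steel tongue) blocks it at about 0.047.
- lever (a joint): Cam lever, rad: 0 = free (handle leans 0.6 rad to -x, dog raised), 1.2 = locked (leans 0.6 to +x, dog down behind the carriage). Stops at both ends, stays where left. Starts 0.6 to 1.2. Hinge along y at press x -115, z 50 mm, friction 0.13 N m (2 N at the ball). With the carriage part-way its dog lands on the carriage and it cannot lock.
- lever_ball (a point): Centre of the black ball, 26 mm in diameter, on the lever's 12 mm round handle, 85 mm from the hinge, at press y -20 mm. Height 120 mm at both ends of the swing, 135 mm midway; press x -163 mm when free, -67 mm when locked. Push or pinch it.
- plunger (a joint): Spring plunger, m: 0 = up, 0.024 = down on its stop. Starts at 0 and springs back. It takes about 3 N to start and about 20 N to reach the stop with a workpiece below.
- plunger_top (a point): Top centre of the plunger's black mushroom head, 50 mm in diameter, 215 mm above the bench when up; press it straight down. The flat of its top is 36 mm across.
- punch_tip: The sprung steel punch point under the plunger, 12 mm in diameter. Origin: its lower end, 103 mm above the bench when up, 17 mm above a box section in the tray; it touches the box section and yields when the plunger is pressed.
- angle_section: Bystander: steel L-shaped angle offcut, 120 x 44 mm, 50 mm tall. Origin: centre of its underside.
- channel_section: Bystander: steel U-shaped channel offcut, open upward, 120 x 44 mm, 40 mm tall. Origin: centre of its underside.
- spray_can: Bystander: upright spray can, 64 mm in diameter, 190 mm tall, between the press and the robot's left. Origin: centre of its underside.
- paste_jar: Bystander: small jar, 42 mm in diameter, 65 mm tall, standing on the back of the press's base plate. Origin: centre of its underside.
- hammer: Bystander: hammer lying on the bench to the right. Origin: on its underside.
- wire_brush: Bystander: wooden brush lying on the bench between robot and offcuts. Origin: on its underside.
- wrench: Bystander: wrench lying on the bench between robot and press. Origin: on its underside.
Things that resemble listed ones, but are neither listed nor needed, are in the scene too. What is shaped like the box_section but turquoise or yellow is not meant.

How it is judged (in metres and radians):
On the way, in this order (a step that is already met when the one before it is completed fails the run):
1. the box section lies flat in the tray, the carriage is fully home and the lever is fully locked (x of box_section in the frame of tray between -0.011 and 0.011 m and y of box_section in the frame of tray between -0.01 and 0.01 m and z of box_section in the frame of tray between -0.004 and 0.004 m and angle between box_section's own z axis and vertical below 0.06 rad and angle between the x axis of box_section and the x axis of tray, either way round below 0.2 rad and value of joint carriage above 0.144 m and value of joint lever above 1.1 rad), for 0.2 s.
2. the plunger is pressed down to its stop, its tip on the box section, the carriage locked home (all of step 1 and value of joint plunger above 0.0225 m and contact force between punch_tip and box_section above 1 N), for 0.1 s.
At the end, for the whole second after the job is handed in: The box section lies flat, released, in the tray (11 mm along, 10 mm across, 4 mm in height, 0.2 rad in yaw), the carriage is home (over 0.144 m), the lever locked (over 1.1 rad), and the plunger, having been pressed to its stop (over 22.5 mm), is back up (under 2 mm) (all of step 1 and value of joint plunger below 0.002 m and linear speed of box_section below 0.01 m/s); the robot touches nothing.
It fails at once if the plunger is pressed while the lever is not locked or the carriage not home (value of joint plunger above 0.01 m and not (value of joint carriage above 0.144 m and value of joint lever above 1.1 rad)).
It fails at once if another thing on the bench is moved by more than 30 mm (distance of any of angle_section, channel_section, spray_can, paste_jar, hammer, wire_brush, wrench from where it was at the start of the episode above 0.03 m).
It also fails if it takes over 72 s, if anything falls off the work surface, if the arm or the gripper's body presses on something with over 40 N, if the wrist force passes 120 N, or if a joint passes its speed limit or range.

## Working session

There is one attempt and no reset: what is moved stays moved. The work goes in short steps, Python scripts to look and compute and a tool call to move; the robot and the scene stay as the last step left them, time stands still between calls to the robot, and variables do not carry over. Pictures are saved under pics/ and viewed, at most 10 in all, crops included, and the job is handed in when it is done.

Besides the shell and the picture viewer there is one more tool, called after ">>>" in YAML: its name, and indented under it one key for each argument. servo_tool: Moves the arm, as the interface text tells. Its arguments: {"type":"object","properties":{"commands":{"type":"array"},"squeeze":{"type":"number"}},"required":["commands"]}

```bash
mkdir -p pics; ls
python3 - <<'E'
from rig import *
import cv2,numpy as np,pickle
s=sense();print(s)
for n in("scene","side"):
    c=capture(n);pickle.dump(c,open(n+'.pkl','wb'))
    cv2.imwrite(f'pics/{n}.png',cv2.resize(c["pixels"][:,:,::-1],(800,600)))
E
```

```text
pics
{'time_s': 0.0, 'joints': array([ 1.11960752e+00,  3.13493153e-01,  1.49848389e+00,  2.75889167e-05,
        1.33100128e+00, -2.23390404e-01]), 'dq': array([-0.00069133, -0.00095367, -0.00053304, -0.00081584, -0.00022922,
        0.00085524]), 'tau': array([-1.34007227e-03, -4.12268722e+01, -2.59737951e+01, -2.22047611e-04,
        4.20675759e-03,  1.94510955e-05]), 'eef_pos': array([118.44087933, 511.185848  , 230.69538289]), 'ee_rot': array([-2.41921842e-04,  1.13656326e-01,  9.93519884e-01, -6.49360548e-04]), 'force': array([-0.73411246,  0.16544752, -0.78215256]), 'wrist_torque': array([ 0.06655658, -0.01183297, -0.00069997]), 'grip_force': 0.0, 'grip_width': 0.99856994493401}
```

View pics/scene.png

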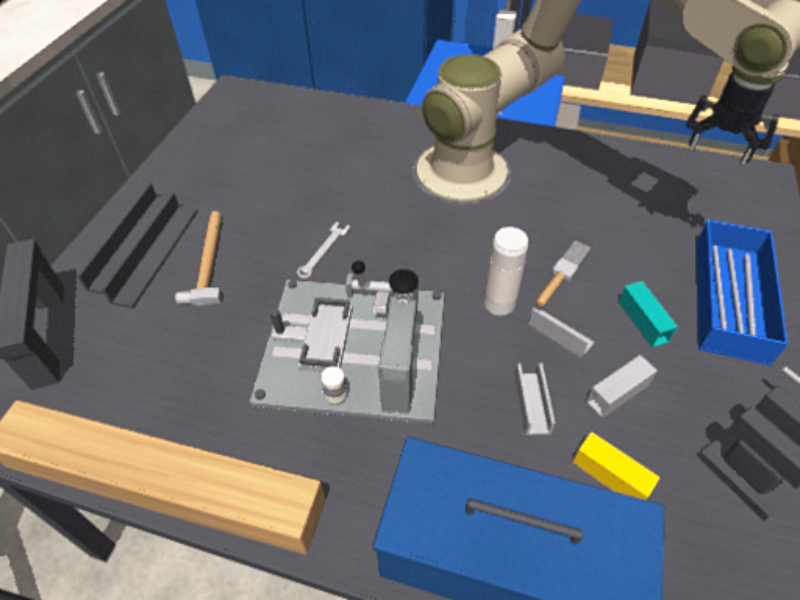

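View pics/side.png

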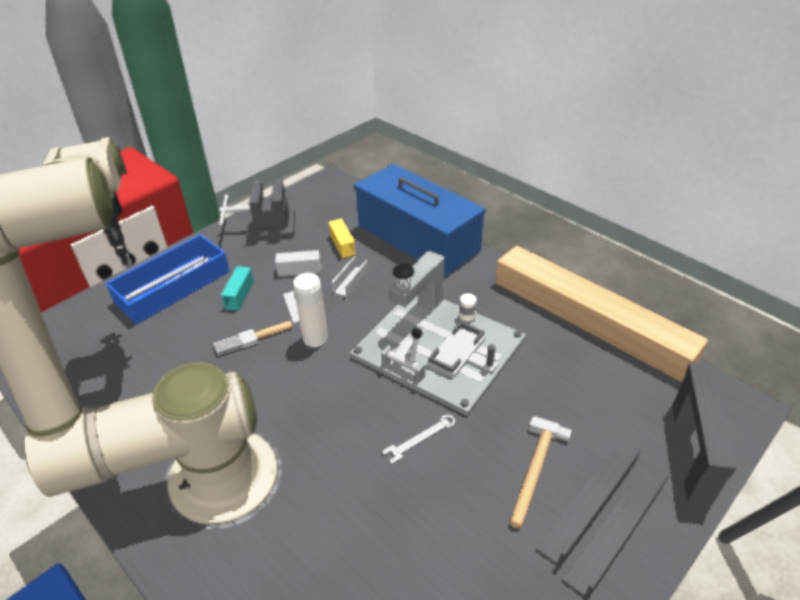

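The scene picture shows the box section at (622,385), the channel at (535,398), the angle at (560,332) and the press at about (350,345). Its ball is at (358,268), the plunger head at (403,282) and the post at (277,322).

```bash
cat > h.py <<'E'
from rig import *
import cv2,numpy as np,pickle
from scipy.spatial.transform import Rotation as R
def cloud(c,T=None):
    h,w=c["z_map"].shape; v,u=np.mgrid[:h,:w]
    K=np.array([[c["fx"],0,c["cx"]],[0,c["fy"],c["cy"]],[0,0,1]])
    p=cv2.undistortPoints(np.stack([u,v],-1).reshape(-1,1,2).astype(float),K,np.array(c["distortion"])).reshape(h,w,2)
    P=np.dstack([p,np.ones((h,w))])*c["z_map"][...,None]
    if T is None:
        Rm=cv2.Rodrigues(np.array(c["rvec"]))[0]; W=(P-np.array(c["tvec"]).ravel())@Rm
    else: W=P@T[:3,:3].T+T[:3,3]
    W[c["z_map"]==0]=np.nan
    return W
def rect(pts):
    (x,y),(a,b),t=cv2.minAreaRect(pts[:,:2].astype(np.float32))
    return x,y,a,b,t
E
python3 - <<'E'
from h import *
for n in("scene","side"):
    c=pickle.load(open(n+'.pkl','rb'));W=cloud(c);s=1.5625
    pts=dict(scene=dict(ball=(358,267),plung=(403,277),post=(277,314),box=(622,380),chan=(534,420),ang=(562,325),can=(511,236),jar=(333,375),tray=(326,332),s1=(292,285),s2=(438,295),s3=(260,393),s4=(424,408)),
     side=dict(ball=(417,334),plung=(403,270),post=(491,348),box=(298,257),s1=(357,352),s2=(465,404),s3=(518,335),tray=(458,347),can=(308,280)))[n]
    for k,(u,v) in pts.items():
        w=W[int(v/s)-1:int(v/s)+2,int(u/s)-1:int(u/s)+2].reshape(-1,3);print(n,k,np.nanmedian(w,0).round(1))
    def reg(u0,u1,v0,v1,z0,z1):
        q=W[int(v0/s):int(v1/s),int(u0/s):int(u1/s)].reshape(-1,3);return q[(q[:,2]>z0)&(q[:,2]<z1)]
    b=reg(*((583,662,350,420) if n=="scene" else (270,325,245,282)),44,58);print('box',len(b),rect(b),b[:,2].mean())
    b=reg(*((235,460,265,430) if n=="scene" else (340,535,290,420)),15,26);print('plate',len(b),rect(b),b[:,2].mean())
E
```

```text
scene ball [494.3 -90.6 141.6]
scene plung [559.1  13.2 216. ]
scene post [ 605.7 -214.8   93. ]
scene box [543.7 409.8  51.3]
scene chan [636.7 274.6   6. ]
scene ang [454.9 292.9  50.5]
scene can [390.7 169.2 192.1]
scene jar [695.6 -70.2  84.5]
scene tray [ 583.2 -132.8   36.8]
scene s1 [ 485.8 -248.6   27.1]
scene s2 [426.7  48.1  29.4]
scene s3 [ 733.9 -201.8   27.1]
scene s4 [678.1  86.6  20.4]
box 583 (540.3160400390625, 412.86175537109375, 41.72933578491211, 123.81531524658203, 49.96586990356445) 51.03416209085256
plate 5493 (581.3135986328125, -79.12208557128906, 293.86041259765625, 330.2694396972656, 10.126676559448242) 20.993623945142303
side ball [ 482.7 -103.   135.4]
side plung [555.1  12.1 213. ]
side post [ 598.5 -226.8   91.8]
side box [539.1 405.3  49.4]
side s1 [420.5  35.4  22.9]
side s2 [ 475.2 -256.6   26.7]
side s3 [ 728.1 -212.6   27. ]
side tray [ 590.  -139.4   35.6]
side can [399.6 163.9 188.4]
box 173 (526.0958251953125, 404.01593017578125, 122.87619018554688, 110.3060073852539, 13.113758087158203) 48.65999457262077
plate 3095 (583.1044921875, -92.87808227539062, 409.1087341308594, 497.0614013671875, 43.90663528442383) 19.629468501160712
```

>>> servo_tool:
  commands:
    - [-1,[-0.04,0,0.003],[0,0,0]]
    - [-1,[-0.04,0,0.003],[0,0,0]]
    - [-1,[-0.04,0,0.003],[0,0,0]]
    - [-1,[-0.04,0,0.003],[0,0,0]]
    - [-1,[-0.04,0,0.003],[0,0,0]]
    - [-1,[-0.04,0,0.003],[0,0,0]]
    - [-1,[-0.04,0,0.003],[0,0,0]]
    - [-1,[-0.04,0,0.003],[0,0,0]]
    - [-1,[-0.04,0,0.003],[0,0,0]]
    - [-1,[-0.04,0,0.003],[0,0,0]]

```text
time_s: 0.93
eef_pos: [509.9, 420.2, 200.7]
ee_rot: [-0.0, 0.114, 0.994, -0.0]
force: [-0.1, 0.7, 0.6]
grip_width: 0.998
grip_force: 0.0
```

>>> servo_tool:
  commands:
    - [-1,[-0.033,0,0],[0,0,0]]
    - [-1,[0,0,0],[0,0,0.9]]
    - [-1,[0,0,0],[0,0,0.9]]
    - [-1,[0,0,0],[0,0,0.9]]
    - [-1,[0,0,0],[0,0,0.9]]
    - [-1,[0,0,0],[0,0,0.9]]
    - [-1,[0,0,0],[0,0,0]]
    - [-1,[0,0,0],[0,0,0]]

```text
time_s: 1.6
eef_pos: [540.3, 413.6, 200.9]
ee_rot: [-0.0, 0.341, 0.94, -0.0]
force: [-0.4, 0.7, 0.2]
grip_width: 0.997
grip_force: 0.0
```

```bash
cat >> h.py <<'E'
def wrist(name=None):
    s=sense();c=capture("wrist");q=s["ee_rot"]
    M=np.eye(4);M[:3,:3]=R.from_quat(np.r_[q[1:],q[0]]).as_matrix();M[:3,3]=s["eef_pos"]
    W=cloud(c,M@np.array(c["T_tool_cam"]))
    if name: cv2.imwrite(f'pics/{name}.png',cv2.resize(c["pixels"][:,:,::-1],(800,600)))
    return s,c,W
def to(p,heading=None,s=None):
    "print shift (m) in tool axes to world p (mm), and turn units about tool z to tool-y heading (deg)"
    s=s or sense();q=s["ee_rot"];Rm=R.from_quat(np.r_[q[1:],q[0]]).as_matrix()
    h=np.degrees(np.arctan2(Rm[1,1],Rm[0,1]))
    print('pos',s["eef_pos"].round(1),'head',round(h,1),'tilt',Rm[:,2].round(3),'shift',(Rm.T@(np.array(p)-s["eef_pos"])/1000).round(4),'turn',None if heading is None else round((h-heading)/6,2),'F',s["force"].round(1))
E
python3 - <<'E'
from h import *
import rig
print([k for k in dir(rig) if k[0]!='_'])
s,c,W=wrist('w1')
q=W.reshape(-1,3);q=q[(q[:,2]>44)&(q[:,2]<57)&(np.hypot(q[:,0]-540,q[:,1]-413)<80)]
print(len(q),rect(q),q[:,2].mean());print(s['joints'])
to((rect(q)[0],rect(q)[1],14),50)
E
```

```text
['PlanningError', 'capture', 'finish_job', 'grip_depth', 'sense']
5237 (540.4171752929688, 411.52301025390625, 40.08812713623047, 119.89375305175781, 50.08798599243164) 49.966880886388154
[ 4.81611441e-01  6.91699134e-01  9.90957497e-01 -6.53563255e-06
  1.45968784e+00 -3.92951272e-01]
pos [540.3 413.6 201. ] head 50.1 tilt [-0. -0. -1.] shift [-0.0014 -0.0015  0.187 ] turn 0.02 F [ 0.6  0.3 -1. ]
```

View pics/w1.png

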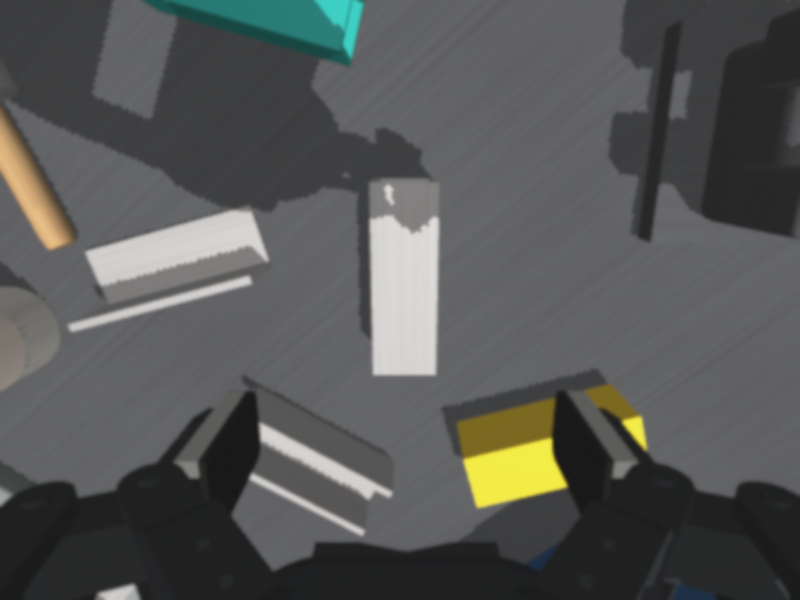

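Box at (404,278), clear around its middle for the fingers. I'll descend and grip.

>>> servo_tool:
  commands:
    - [-1,[-0.0014,-0.0015,0.035],[0,0,0]]
    - [-1,[0,0,0.035],[0,0,0]]
    - [-1,[0,0,0.035],[0,0,0]]
    - [-1,[0,0,0.035],[0,0,0]]
    - [-1,[0,0,0.027],[0,0,0]]
    - [-1,[0,0,0.018],[0,0,0]]
    - [-1,[0,0,0],[0,0,0]]
    - [1,[0,0,0],[0,0,0]]
    - [1,[0,0,0],[0,0,0]]
    - [1,[0,0,0],[0,0,0]]
  squeeze: 50

```text
time_s: 2.48
eef_pos: [541.4, 412.1, 18.3]
ee_rot: [0.001, 0.342, 0.94, 0.001]
force: [-0.3, 0.0, -0.1]
grip_width: 0.602
grip_force: 0.0
```

>>> servo_tool:
  commands:
    - [1,[0,0,0],[0,0,0]]
    - [1,[0,0,0],[0,0,0]]
    - [1,[0,0,0],[0,0,0]]
    - [1,[0,0,0],[0,0,0]]

```text
time_s: 2.82
eef_pos: [541.1, 411.9, 18.2]
ee_rot: [0.001, 0.342, 0.94, 0.001]
force: [-2.0, -1.6, 6.4]
grip_width: 0.46
grip_force: 52.9
```

>>> servo_tool:
  commands:
    - [1,[0,0,-0.02],[0,0,0]]
    - [1,[0,0,-0.036],[0,0,0]]
    - [1,[0,0,-0.036],[0,0,0]]
    - [1,[0,0,-0.036],[0,0,0]]
    - [1,[0,0,-0.036],[0,0,0]]
    - [1,[0,0,-0.036],[0,0,0]]
    - [1,[0,0,-0.036],[0,0,0]]
    - [1,[0,0,-0.024],[0,0,0]]
    - [1,[0,0,0],[0,0,0]]

```text
time_s: 3.57
eef_pos: [541.3, 412.1, 282.6]
ee_rot: [0.003, 0.342, 0.94, 0.004]
force: [0.6, 0.4, -4.9]
grip_width: 0.462
grip_force: 52.4
```

Run:
```python
from h import *
s=sense();print(s["grip_width"],s["grip_force"])
to((583,-133,280),100.1)
```

```text
0.46220344151168596 52.37901583313942
pos [541.3 412.1 282.6] head 50.0 tilt [ 0.009  0.005 -1.   ] shift [-0.3825 -0.3906  0.0004] turn -8.36 F [ 0.6  0.4 -4.9]
```

>>> servo_tool:
  commands:
    - [1,[-0.027,-0.028,0],[0,0,0]]
    - [1,[-0.027,-0.028,0],[0,0,0]]
    - [1,[-0.027,-0.028,0],[0,0,0]]
    - [1,[-0.027,-0.028,0],[0,0,0]]
    - [1,[-0.027,-0.028,0],[0,0,0]]
    - [1,[-0.027,-0.028,0],[0,0,0]]
    - [1,[-0.027,-0.028,0],[0,0,0]]
    - [1,[-0.027,-0.028,0],[0,0,0]]
    - [1,[-0.027,-0.028,0],[0,0,0]]
    - [1,[-0.027,-0.028,0],[0,0,0]]

```text
time_s: 4.4
eef_pos: [566.1, 21.8, 274.5]
ee_rot: [-0.001, 0.342, 0.94, -0.0]
force: [0.2, 0.5, -5.0]
grip_width: 0.46
grip_force: 53.1
```

>>> servo_tool:
  commands:
    - [1,[-0.027,-0.028,0],[0,0,0]]
    - [1,[-0.027,-0.028,0],[0,0,0]]
    - [1,[-0.027,-0.028,0],[0,0,0]]
    - [1,[-0.027,-0.028,0],[0,0,0]]
    - [1,[0,0,0],[0,0,-0.95]]
    - [1,[0,0,0],[0,0,-0.95]]
    - [1,[0,0,0],[0,0,-0.95]]
    - [1,[0,0,0],[0,0,-0.95]]
    - [1,[0,0,0],[0,0,-0.95]]
    - [1,[0,0,0],[0,0,-0.95]]

```text
time_s: 5.23
eef_pos: [577.0, -131.4, 274.2]
ee_rot: [-0.001, 0.049, 0.999, 0.001]
force: [0.2, -0.5, -5.3]
grip_width: 0.46
grip_force: 53.2
```

>>> servo_tool:
  commands:
    - [1,[0,0,0],[0,0,-0.95]]
    - [1,[0,0,0],[0,0,-0.95]]
    - [1,[0,0,0],[0,0,-0.8]]
    - [1,[0,0,0],[0,0,0]]
    - [1,[0,0,0],[0,0,0]]

```text
time_s: 5.65
eef_pos: [577.2, -131.5, 274.9]
ee_rot: [-0.001, -0.089, 0.996, 0.001]
force: [0.6, -0.2, -4.5]
grip_width: 0.457
grip_force: 53.2
```

Run:
```python
from h import *
s,c,W=wrist('w2');pickle.dump((s,c,W),open('w2.pkl','wb'))
print(s["grip_width"],s["grip_force"],s["joints"].round(2))
to((583,-133,280),100.1)
```

```text
0.4568126317852474 53.24773550033569 [-0.42  0.44  1.2   0.    1.5  -2.17]
pos [ 577.3 -131.5  275.2] head 100.2 tilt [-0.002  0.001 -1.   ] shift [-0.0054 -0.0025 -0.0048] turn 0.02 F [-0.3 -0.3 -4.5]
```

View pics/w2.png

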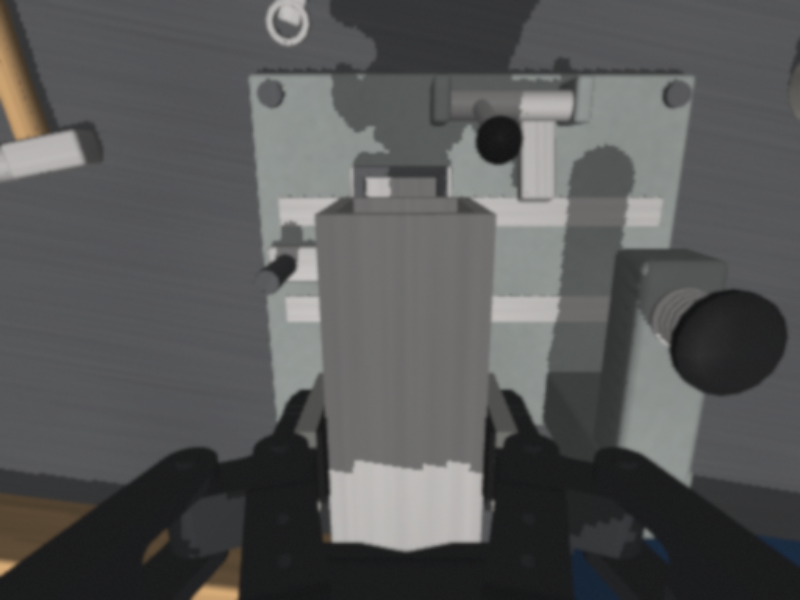

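The wrist picture shows the ball at (498,138), post top at (270,280), plunger head at (728,342) and the tray's near end at (402,180). The held box hides the rest.

Run:
```python
from h import *
s,c,W=pickle.load(open('w2.pkl','rb'));k=1.5625
O=np.array([572.5,-58.5]);a=np.radians(10.1);X=np.array([np.cos(a),np.sin(a)]);Y=np.array([-X[1],X[0]])
pr=lambda w:(round(float((w[:2]-O)@X),1),round(float((w[:2]-O)@Y),1),round(float(w[2]),1))
for n,u,v in(("ball",498,138),("post",268,281),("plunger",735,340),("tray end floor",402,187),("stop top",402,170),("rail",440,180),("plate",600,270)):
    w=np.nanmedian(W[int(v/k)-2:int(v/k)+3,int(u/k)-2:int(u/k)+3].reshape(-1,3),0);print(n,w.round(1),pr(w))
m=(W[...,2]>14)&(W[...,2]<26)
q=W[m];p=np.c_[(q[:,:2]-O)@X,(q[:,:2]-O)@Y];rows=np.nonzero(m)[0]
# near edge: per y-bin min x ; left/right edges: per x-bin extreme y
e=[(b,p[(abs(p[:,1]-b)<4)][:,0].min()) for b in range(-170,135,15) if (abs(p[:,1]-b)<4).sum()>10]
print('near edge',np.polyfit(*zip(*e),1), np.median([x for _,x in e]))
for nm,f in(("right y-",np.min),("left y+",np.max)):
    e=[(b,f(p[(abs(p[:,0]-b)<4)&(abs(p[:,1])<220)][:,1])) for b in range(-130,-20,10)]
    print(nm,np.polyfit(*zip(*e),1),np.median([x for _,x in e]))
# tray end-stop / rails extents : z 46..54 near tray ; post top ; ball
for nm,z0,z1,bx in(("tray50",44,54,(-80,-30,-125,-20)),("post",86,97,(-30,30,-200,-140)),("ball",105,150,(-180,-40,-40,5)),("plunger",205,225,(-40,40,30,120))):
    q=W.reshape(-1,3);pp=np.c_[(q[:,:2]-O)@X,(q[:,:2]-O)@Y,q[:,2]]
    g=pp[(q[:,2]>z0)&(q[:,2]<z1)&(pp[:,0]>bx[0])&(pp[:,0]<bx[1])&(pp[:,1]>bx[2])&(pp[:,1]<bx[3])]
    print(nm,len(g),np.percentile(g,[1,50,99],0).round(1).tolist() if len(g) else '')
```

```text
ball [487.8 -99.6 143.2] (-90.6, -25.6, 143.2)
post [ 599.7 -222.1   92.2] (-1.9, -165.9, 92.2)
plunger [555.    8.5 215.1] (-5.5, 69.0, 215.1)
tray end floor [ 526.5 -143.9   36.1] (-60.2, -76.0, 36.1)
stop top [ 514.1 -146.    49.8] (-72.9, -75.9, 49.8)
rail [ 516.7 -118.2   49.7] (-65.4, -49.0, 49.7)
plate [563.7  26.7  20.4] (6.3, 85.4, 20.4)
near edge [-1.67227575e-03 -1.40024528e+02] -139.98667946532416
right y- [ 1.05266975e-03 -1.89079675e+02] -189.14761806530333
left y+ [9.60870257e-03 1.40478637e+02] 139.72630961978936
tray50 674 [[-75.0, -110.6, 45.9], [-69.6, -77.1, 49.8], [-54.3, -43.4, 51.7]]
post 232 [[-8.9, -174.7, 86.5], [-1.0, -166.2, 91.9], [7.6, -158.4, 93.5]]
ball 775 [[-102.0, -34.9, 130.3], [-89.9, -24.2, 140.5], [-78.0, -11.5, 144.9]]
plunger 3869 [[-24.2, 48.1, 205.6], [-3.5, 67.7, 214.3], [22.1, 93.3, 216.3]]
```

>>> servo_tool:
  commands:
    - [1,[-0.0077,-0.0045,0],[0,0,0]]
    - [1,[0,0,0.03],[0,0,0]]
    - [1,[0,0,0.035],[0,0,0]]
    - [1,[0,0,0.035],[0,0,0]]
    - [1,[0,0,0.035],[0,0,0]]
    - [1,[0,0,0.03],[0,0,0]]
    - [1,[0,0,0.025],[0,0,0]]
    - [1,[0,0,0],[0,0,0]]
    - [1,[0,0,0],[0,0,0]]

```text
time_s: 6.45
eef_pos: [585.6, -134.6, 85.8]
ee_rot: [-0.001, -0.09, 0.996, 0.001]
force: [-0.2, -0.4, -3.7]
grip_width: 0.462
grip_force: 53.1
```

Run:
```python
from h import *
to((585.7,-134.6,55),100.1)
s,c,W=wrist('w3')
```

```text
pos [ 585.6 -134.6   85.8] head 100.3 tilt [-0.002  0.001 -1.   ] shift [-0.0002 -0.0001  0.0308] turn 0.03 F [-0.2 -0.4 -3.7]
```

View pics/w3.png

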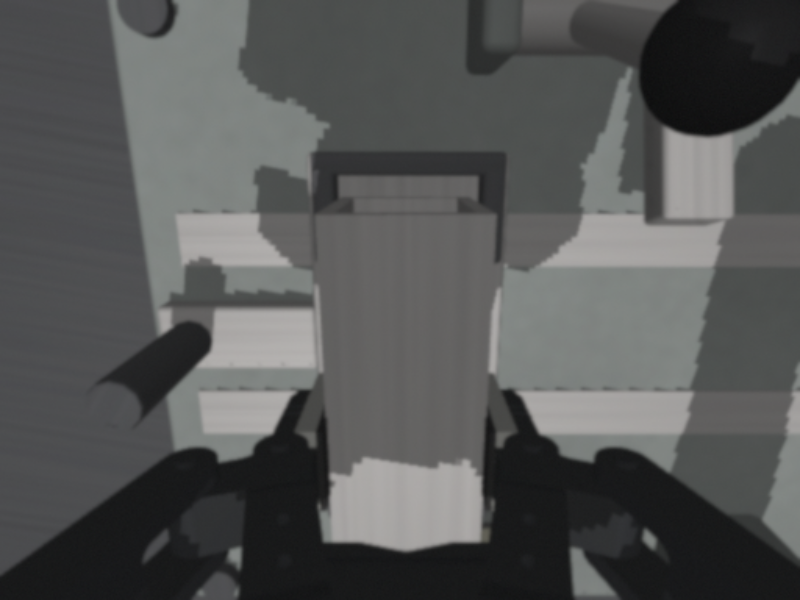

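The box near end (407 mid-column) is centred over the tray (312–505, mid 408), and the post is clear of the fingers. I'll lower it.

>>> servo_tool:
  commands:
    - [1,[0,0,0.012],[0,0,0]]
    - [1,[0,0,0.01],[0,0,0]]
    - [1,[0,0,0.005],[0,0,0]]
    - [1,[0,0,0.002],[0,0,0]]
    - [1,[0,0,0],[0,0,0]]
    - [1,[0,0,0],[0,0,0]]

```text
time_s: 7.0
eef_pos: [586.1, -134.8, 57.5]
ee_rot: [0.0, -0.09, 0.996, -0.0]
force: [0.0, 0.5, -5.2]
grip_width: 0.461
grip_force: 53.3
```

>>> servo_tool:
  commands:
    - [1,[0,0,0.002],[0,0,0]]
    - [1,[0,0,0.001],[0,0,0]]
    - [1,[0,0,0],[0,0,0]]
    - [1,[0,0,0],[0,0,0]]

```text
time_s: 7.33
eef_pos: [586.0, -134.8, 54.4]
ee_rot: [0.0, -0.09, 0.996, -0.0]
force: [-0.0, 0.0, -5.7]
grip_width: 0.461
grip_force: 53.3
```

>>> servo_tool:
  commands:
    - [1,[0,0,0.0007],[0,0,0]]
    - [0,[0,0,0],[0,0,0]]
    - [-0.2,[0,0,0],[0,0,0]]
    - [-0.5,[0,0,0],[0,0,0]]
    - [-0.5,[0,0,0],[0,0,0]]
    - [-0.5,[0,0,0],[0,0,0]]
    - [-0.5,[0,0,-0.01],[0,0,0]]
    - [-0.5,[0,0,-0.03],[0,0,0]]
    - [-0.5,[0,0,-0.035],[0,0,0]]
    - [-0.5,[0,0,-0.035],[0,0,0]]

```text
time_s: 8.17
eef_pos: [585.7, -134.6, 165.5]
ee_rot: [-0.0, -0.09, 0.996, 0.0]
force: [0.7, 0.4, 1.1]
grip_width: 0.751
grip_force: 0.0
```

>>> servo_tool:
  commands:
    - [1,[0,0,-0.035],[0,0,0]]
    - [1,[0,0,-0.03],[0,0,0]]
    - [1,[0,0,0],[0,0,0]]
    - [1,[0,0,0],[0,0,0]]
    - [1,[0,0,0],[0,0,0]]

```text
time_s: 8.58
eef_pos: [585.6, -134.6, 228.1]
ee_rot: [-0.0, -0.09, 0.996, 0.0]
force: [-0.4, 0.8, -0.4]
grip_width: 0.042
grip_force: 0.0
```

```bash
cat >> h.py <<'E'
O=np.array([572.6,-61.3]);a=np.radians(10.1);X=np.array([np.cos(a),np.sin(a)]);Y=np.array([-X[1],X[0]])
def wp(x,y,z): return np.r_[O+x*X+y*Y,z]
def pc(W):
    q=W.reshape(-1,3);q=q[~np.isnan(q[:,0])];return np.c_[(q[:,:2]-O)@X,(q[:,:2]-O)@Y,q[:,2]]
def box(p,x0,x1,y0,y1,z0,z1):
    return p[(p[:,0]>x0)&(p[:,0]<x1)&(p[:,1]>y0)&(p[:,1]<y1)&(p[:,2]>z0)&(p[:,2]<z1)]
E
python3 - <<'E'
from h import *
s,c,W=wrist('w4');p=pc(W)
g=box(p,-90,90,-130,-30,78,95);print('box',len(g),rect(g),g[:,2].mean())
g=box(p,-90,90,-125,-25,46,54);print('rails',len(g),np.percentile(g,[.5,99.5],0).round(1))
for nm,b in(("post",(-30,30,-200,-140,86,97)),("ball",(-180,-40,-45,5,125,150))):
    g=box(p,*b);print(nm,len(g),np.percentile(g,[1,50,99],0).round(1).tolist() if len(g) else '')
print(s['grip_width']);to(wp(-55,-20,190),100.1)
E
```

```text
box 5361 (-0.2656974792480469, -75.56920623779297, 120.27412414550781, 40.05043029785156, 0.3338964581489563) 85.96531252550422
rails 1686 [[ -74.8 -108.1   46.4]
 [  73.7  -40.4   51.8]]
post 317 [[-8.5, -172.2, 86.3], [-0.8, -163.2, 91.7], [8.1, -155.4, 93.2]]
ball 1152 [[-101.2, -32.2, 131.4], [-89.1, -21.9, 140.3], [-77.2, -9.0, 144.6]]
0.042360351171120296
pos [ 585.5 -134.5  227.5] head 100.3 tilt [-0.002  0.001 -1.   ] shift [0.0545 0.0546 0.0377] turn 0.04 F [0.6 0.7 0.4]
```

View pics/w4.png

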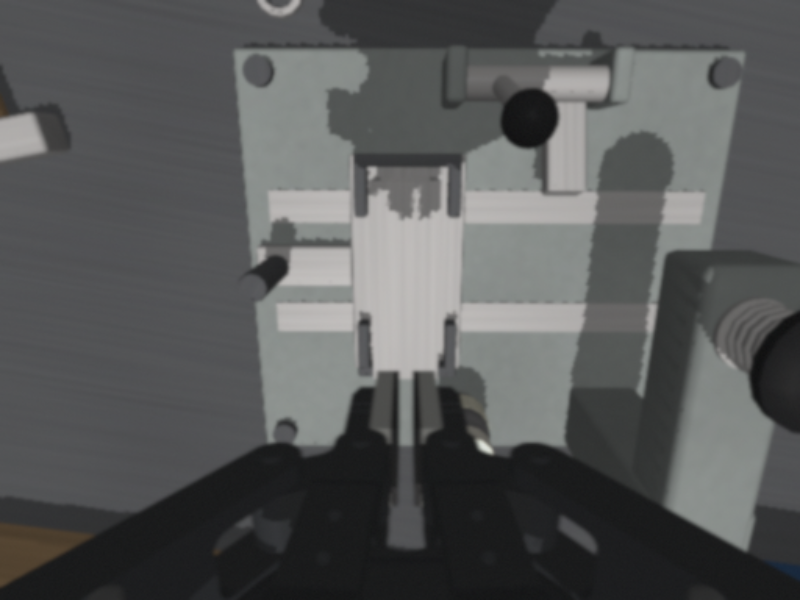

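The box sits in the tray, at about (-0.3, -1.3) mm in tray coordinates and 86 mm high. The ball is at (528,117), i.e. press x about -89. Next I push the lever free from its +x side.

>>> servo_tool:
  commands:
    - [1,[0.027,0.0273,0],[0,0,0]]
    - [1,[0.0275,0.0273,0],[0,0,0]]
    - [1,[0,0,0.03],[0,0,0]]
    - [1,[0,0,0.035],[0,0,0]]
    - [1,[0,0,0.033],[0,0,0]]
    - [1,[0,0,0.018],[0,0,0]]
    - [1,[0,0,0],[0,0,0]]
    - [1,[0,0,0],[0,0,0]]

```text
time_s: 9.3
eef_pos: [522.1, -90.6, 111.9]
ee_rot: [-0.001, -0.09, 0.996, 0.001]
force: [-0.4, 0.3, 1.1]
grip_width: -0.0
grip_force: 0.0
```

>>> servo_tool:
  commands:
    - [1,[0.01,0,0],[0,0,0]]
    - [1,[0.012,0,0],[0,0,0]]
    - [1,[0.012,0,0],[0,0,0]]
    - [1,[0.012,0,0],[0,0,0]]
    - [1,[0.012,0,0],[0,0,0]]
    - [1,[0.012,0,0],[0,0,0]]
    - [1,[0.008,0,0],[0,0,0]]
    - [1,[0,0,0],[0,0,0]]

```text
time_s: 9.97
eef_pos: [445.6, -105.3, 113.8]
ee_rot: [0.001, -0.09, 0.996, -0.001]
force: [-0.7, 0.0, -0.8]
grip_width: -0.004
grip_force: 0.0
```

Run:
```python
from h import *
to(wp(-143,-20,112),100.1)
```

```text
pos [ 445.6 -105.3  113.8] head 100.3 tilt [ 0.001 -0.001 -1.   ] shift [0.0102 0.001  0.0017] turn 0.04 F [-0.7  0.  -0.8]
```

>>> servo_tool:
  commands:
    - [1,[0.003,0,0],[0,0,0]]
    - [1,[0.003,0,0],[0,0,0]]
    - [1,[0.003,0,0],[0,0,0]]
    - [1,[0.002,0,0],[0,0,0]]
    - [1,[0,0,0],[0,0,0]]

```text
time_s: 10.38
eef_pos: [438.2, -106.6, 113.1]
ee_rot: [0.005, -0.089, 0.996, -0.0]
force: [21.4, 6.0, -11.1]
grip_width: -0.002
grip_force: 11.0
```

>>> servo_tool:
  commands:
    - [1,[-0.01,0,0],[0,0,0]]
    - [1,[-0.015,0,0],[0,0,0]]
    - [1,[0,0,-0.03],[0,0,0]]
    - [1,[0,0,-0.035],[0,0,0]]
    - [1,[-0.03,-0.025,0],[0,0,0]]
    - [1,[-0.03,-0.025,0],[0,0,0]]
    - [1,[-0.03,-0.025,0],[0,0,0]]
    - [1,[-0.025,-0.025,0],[0,0,0]]
    - [1,[0,-0.04,0],[0,0,0]]
    - [1,[0,-0.04,0],[0,0,0]]

```text
time_s: 11.22
eef_pos: [605.9, -259.2, 177.0]
ee_rot: [-0.001, -0.091, 0.996, 0.0]
force: [-0.5, -0.6, -0.5]
grip_width: 0.002
grip_force: 0.0
```

>>> servo_tool:
  commands:
    - [1,[0,0,0],[0,0,0]]
    - [1,[0,0,0],[0,0,0]]

```text
time_s: 11.38
eef_pos: [604.6, -260.3, 176.5]
ee_rot: [-0.001, -0.089, 0.996, 0.0]
force: [0.1, 1.0, -1.1]
grip_width: 0.001
grip_force: 0.0
```

Run:
```python
from h import *
to(wp(0,-202,66),100.1)
s,c,W=wrist();p=pc(W)
g=box(p,-190,-40,-45,5,112,150);print('ball',len(g),np.percentile(g,[1,50,99],0).round(1).tolist() if len(g) else '')
```

```text
pos [ 604.6 -260.3  176.5] head 100.2 tilt [-0.002  0.001 -1.   ] shift [-0.0035 -0.0006  0.1105] turn 0.02 F [ 0.1  1.  -1.1]
ball 0
```

>>> servo_tool:
  commands:
    - [1,[-0.0035,0,0.035],[0,0,0]]
    - [1,[0,0,0.035],[0,0,0]]
    - [1,[0,0,0.03],[0,0,0]]
    - [1,[0,0,0.01],[0,0,0]]
    - [1,[0,0.007,0],[0,0,0]]
    - [1,[0,0.007,0],[0,0,0]]
    - [1,[0,0.01,0],[0,0,0]]
    - [1,[0,0.012,0],[0,0,0]]
    - [1,[0,0.012,0],[0,0,0]]
    - [1,[0,0.012,0],[0,0,0]]

```text
time_s: 12.27
eef_pos: [598.3, -198.1, 69.4]
ee_rot: [0.001, -0.09, 0.996, -0.001]
force: [1.2, -3.0, 3.2]
grip_width: -0.001
grip_force: 1.7
```

>>> servo_tool:
  commands:
    - [1,[0,0.012,0],[0,0,0]]
    - [1,[0,0.012,0],[0,0,0]]
    - [1,[0,0.012,0],[0,0,0]]
    - [1,[0,0.012,0],[0,0,0]]
    - [1,[0,0.012,0],[0,0,0]]
    - [1,[0,0.012,0],[0,0,0]]
    - [1,[0,0.01,0],[0,0,0]]
    - [1,[0,0.008,0],[0,0,0]]
    - [1,[0,0.006,0],[0,0,0]]
    - [1,[0,0,0],[0,0,0]]

```text
time_s: 13.1
eef_pos: [579.9, -103.1, 67.2]
ee_rot: [-0.001, -0.091, 0.996, 0.001]
force: [-0.1, 0.3, -0.5]
grip_width: 0.003
grip_force: 0.0
```

Run:
```python
from h import *
to(wp(0,-37.5,66),100.1)
```

```text
pos [ 579.9 -103.1   67.2] head 100.4 tilt [-0.002  0.001 -1.   ] shift [-0.0002  0.0049  0.0012] turn 0.05 F [-0.1  0.3 -0.5]
```

>>> servo_tool:
  commands:
    - [1,[0,0.003,0],[0,0,0]]
    - [1,[0,0.002,0],[0,0,0]]
    - [1,[0,0.002,0],[0,0,0]]
    - [1,[0,0.001,0],[0,0,0]]
    - [1,[0,0,0],[0,0,0]]

```text
time_s: 13.52
eef_pos: [578.9, -97.3, 67.3]
ee_rot: [-0.0, -0.09, 0.996, -0.0]
force: [-0.3, -4.9, -2.1]
grip_width: 0.001
grip_force: 2.2
```

Run:
```python
from h import *
to(wp(0,-37.5,66),100.1)
```

```text
pos [578.9 -97.3  67.3] head 100.3 tilt [-0.001 -0.001 -1.   ] shift [-0.0002 -0.001   0.0013] turn 0.04 F [-0.3 -4.9 -2.1]
```

Only about 5 N, so it may not be on its stop yet. I'll push a little further.

>>> servo_tool:
  commands:
    - [1,[0,0.002,0],[0,0,0]]
    - [1,[0,0.002,0],[0,0,0]]
    - [1,[0,0,0],[0,0,0]]

```text
time_s: 13.77
eef_pos: [578.8, -96.9, 67.5]
ee_rot: [0.001, -0.09, 0.996, -0.004]
force: [1.9, -22.2, -7.7]
grip_width: -0.001
grip_force: 11.1
```

>>> servo_tool:
  commands:
    - [1,[0,-0.01,0],[0,0,0]]
    - [1,[0,-0.015,0],[0,0,0]]
    - [1,[0,0,-0.035],[0,0,0]]
    - [1,[0,0,-0.035],[0,0,0]]
    - [1,[0,0,-0.033],[0,0,0]]
    - [1,[0.035,0.008,0],[0,0,0]]
    - [1,[0.035,0.008,0],[0,0,0]]
    - [1,[0.035,0.008,0],[0,0,0]]
    - [1,[0.035,0.008,0],[0,0,0]]
    - [1,[0.035,0.008,0],[0,0,0]]

```text
time_s: 14.6
eef_pos: [401.9, -109.4, 170.6]
ee_rot: [0.0, -0.09, 0.996, 0.0]
force: [-0.0, -0.9, 1.0]
grip_width: 0.001
grip_force: 0.0
```

>>> servo_tool:
  commands:
    - [1,[0.03,0,0],[0,0,0]]
    - [1,[0,0,0],[0,0,0]]
    - [1,[0,0,0],[0,0,0]]

```text
time_s: 14.85
eef_pos: [373.6, -115.4, 171.2]
ee_rot: [0.001, -0.089, 0.996, -0.0]
force: [-0.2, 0.6, 0.3]
grip_width: 0.002
grip_force: 0.0
```

Run:
```python
from h import *
to(wp(-203,-20,113),100.1)
```

```text
pos [ 373.6 -115.4  171.2] head 100.2 tilt [ 0.001 -0.    -1.   ] shift [-0.0023 -0.0016  0.0582] turn 0.02 F [-0.2  0.6  0.3]
```

>>> servo_tool:
  commands:
    - [1,[0,-0.0016,0.03],[0,0,0]]
    - [1,[0,0,0.028],[0,0,0]]
    - [1,[0,0,0],[0,0,0]]
    - [1,[-0.015,0,0],[0,0,0]]
    - [1,[-0.015,0,0],[0,0,0]]
    - [1,[-0.015,0,0],[0,0,0]]
    - [1,[-0.015,0,0],[0,0,0]]
    - [1,[-0.015,0,0],[0,0,0]]
    - [1,[-0.015,0,0],[0,0,0]]
    - [1,[-0.01,0,0],[0,0,0]]

```text
time_s: 15.68
eef_pos: [474.4, -98.3, 113.6]
ee_rot: [-0.0, -0.091, 0.996, 0.0]
force: [-2.2, -0.8, -1.9]
grip_width: 0.001
grip_force: 1.2
```

>>> servo_tool:
  commands:
    - [1,[-0.005,0,0],[0,0,0]]
    - [1,[-0.003,0,0],[0,0,0]]
    - [1,[-0.003,0,0],[0,0,0]]
    - [1,[0,0,0],[0,0,0]]

```text
time_s: 16.02
eef_pos: [483.7, -96.5, 112.8]
ee_rot: [0.0, -0.09, 0.996, 0.0]
force: [0.7, 0.5, -0.1]
grip_width: 0.001
grip_force: 0.1
```

Run:
```python
from h import *
to(wp(-91,-20,113),100.1)
```

```text
pos [483.7 -96.5 112.8] head 100.4 tilt [ 0.  0. -1.] shift [-0.0027 -0.0009 -0.0002] turn 0.04 F [ 0.7  0.5 -0.1]
```

>>> servo_tool:
  commands:
    - [1,[-0.003,0,0],[0,0,0]]
    - [1,[-0.002,0,0],[0,0,0]]
    - [1,[-0.002,0,0],[0,0,0]]
    - [1,[0,0,0],[0,0,0]]

```text
time_s: 16.35
eef_pos: [487.6, -95.6, 112.2]
ee_rot: [-0.004, -0.091, 0.996, 0.0]
force: [-18.1, -5.7, 5.9]
grip_width: -0.001
grip_force: 9.4
```

Run:
```python
from h import *
to(wp(-91,-20,113),100.1)
```

```text
pos [487.6 -95.6 112.2] head 100.4 tilt [-0.008 -0.    -1.   ] shift [ 0.0013 -0.0011 -0.0008] turn 0.05 F [-18.1  -5.7   5.9]
```

Stop reached. I'll back off, rise above the plunger height and check with the cameras.

>>> servo_tool:
  commands:
    - [1,[0.015,0,0],[0,0,0]]
    - [1,[0.015,0,0],[0,0,0]]
    - [1,[0,0,-0.035],[0,0,0]]
    - [1,[0,0,-0.035],[0,0,0]]
    - [1,[0,0,-0.035],[0,0,0]]
    - [1,[0,0,-0.035],[0,0,0]]
    - [1,[-0.01,0.01,0],[0,0,0]]
    - [1,[-0.03,0.03,0],[0,0,0]]
    - [1,[0,0,0],[0,0,0]]
    - [1,[0,0,0],[0,0,0]]

```text
time_s: 17.18
eef_pos: [493.2, -53.7, 252.9]
ee_rot: [0.001, -0.091, 0.996, -0.0]
force: [0.2, 0.2, -0.3]
grip_width: -0.001
grip_force: 0.0
```

Run:
```python
from h import *
c=capture("scene");cv2.imwrite('pics/s2.png',cv2.resize(c["pixels"][150:285,130:310][:,:,::-1],(800,600)))
p=pc(cloud(c))
for nm,b in(("ball",(-190,-40,-45,5,112,150)),("post",(-30,30,-200,20,86,98)),("box",(-75,75,40,105,80,92)),("head",(-35,35,40,110,205,222))):
    g=box(p,*b);print('scene',nm,len(g),np.percentile(g,[1,50,99],0).round(1).tolist() if len(g) else '')
s,c,W=wrist();p=pc(W)
for nm,b in(("ball",(-190,-40,-45,5,112,150)),("post",(-30,30,-200,20,86,98)),("box",(-75,75,40,105,80,92)),("head",(-35,35,40,110,205,222))):
    g=box(p,*b);print('wrist',nm,len(g),np.percentile(g,[1,50,99],0).round(1).tolist() if len(g) else '')
to(wp(0,75,235),100.1)
```

```text
scene ball 65 [[-73.7, -28.4, 114.0], [-60.1, -15.4, 128.6], [-53.9, -5.1, 134.4]]
scene post 33 [[-8.5, -19.3, 86.4], [4.1, -12.0, 92.0], [11.0, -4.7, 95.9]]
scene box 0 
scene head 238 [[-19.9, 55.2, 206.2], [5.8, 78.2, 214.4], [24.1, 101.6, 219.0]]
wrist ball 665 [[-79.5, -31.4, 113.4], [-70.0, -18.6, 129.1], [-56.6, -7.5, 133.6]]
wrist post 206 [[-8.8, -23.3, 86.2], [-2.4, -15.1, 91.7], [7.3, -6.7, 93.6]]
wrist box 1950 [[-60.6, 53.6, 81.8], [-35.7, 72.0, 86.0], [13.0, 93.1, 87.6]]
wrist head 145 [[-1.7, 83.1, 209.1], [4.9, 88.2, 215.1], [14.7, 96.2, 216.2]]
pos [492.5 -55.1 252.7] head 100.3 tilt [ 0. -0. -1.] shift [-0.078   0.0545  0.0177] turn 0.04 F [ 0.2  0.7 -0.2]
```

View pics/s2.png

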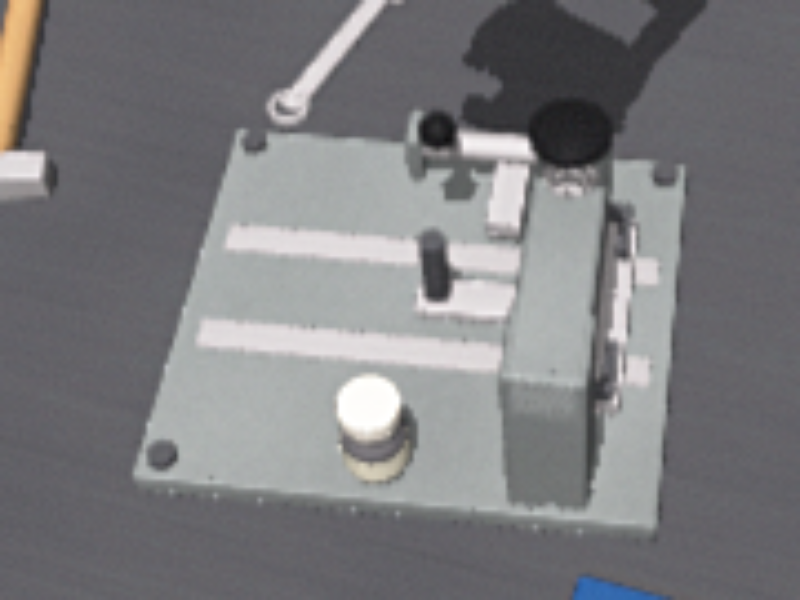

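Everything is in place: ball at (437,130), leaning away (x about -68), and post at (433,262) (y about -15, home). The box is under the overarm at y 53.6–93.1. Now I move over the plunger and press.

>>> servo_tool:
  commands:
    - [1,[-0.026,0.018,0],[0,0,0]]
    - [1,[-0.026,0.018,0],[0,0,0]]
    - [1,[-0.026,0.0185,0],[0,0,0]]
    - [1,[0,0,0.015],[0,0,0]]
    - [1,[0,0,0.015],[0,0,0]]
    - [1,[0,0,0.006],[0,0,0]]
    - [1,[0,0,0],[0,0,0]]
    - [1,[0,0,0],[0,0,0]]

```text
time_s: 17.95
eef_pos: [559.5, 12.1, 217.2]
ee_rot: [0.0, -0.09, 0.996, -0.0]
force: [0.0, 0.0, 0.8]
grip_width: -0.001
grip_force: 0.0
```

Run:
```python
from h import *
to(wp(0,75,191),100.1)
```

```text
pos [559.5  12.1 217.2] head 100.3 tilt [ 0. -0. -1.] shift [-0.0001  0.0005  0.0262] turn 0.03 F [0.  0.  0.8]
```

>>> servo_tool:
  commands:
    - [1,[0,0,0.005],[0,0,0]]
    - [1,[0,0,0.005],[0,0,0]]
    - [1,[0,0,0.005],[0,0,0]]
    - [1,[0,0,0.005],[0,0,0]]
    - [1,[0,0,0.004],[0,0,0]]
    - [1,[0,0,0.003],[0,0,0]]
    - [1,[0,0,0],[0,0,0]]
    - [1,[0,0,0],[0,0,0]]

```text
time_s: 18.62
eef_pos: [560.2, 12.1, 192.2]
ee_rot: [0.002, -0.09, 0.996, -0.001]
force: [-4.9, -1.9, 18.0]
grip_width: 0.001
grip_force: 8.8
```

>>> servo_tool:
  commands:
    - [1,[0,0,0.002],[0,0,0]]
    - [1,[0,0,0.002],[0,0,0]]
    - [1,[0,0,0],[0,0,0]]
    - [1,[0,0,0],[0,0,0]]
    - [1,[0,0,0],[0,0,0]]

```text
time_s: 19.03
eef_pos: [560.2, 12.1, 190.8]
ee_rot: [0.003, -0.09, 0.996, -0.001]
force: [-13.1, -1.0, 35.4]
grip_width: -0.002
grip_force: 17.6
```

>>> servo_tool:
  commands:
    - [1,[0,0,0],[0,0,0]]
    - [1,[0,0,-0.01],[0,0,0]]
    - [1,[0,0,-0.01],[0,0,0]]
    - [1,[0,0,-0.015],[0,0,0]]
    - [1,[0,0,-0.03],[0,0,0]]
    - [1,[0,0,-0.03],[0,0,0]]
    - [1,[0.03,-0.02,0],[0,0,0]]
    - [1,[0.03,-0.02,0],[0,0,0]]
    - [1,[0.02,-0.02,0],[0,0,0]]
    - [1,[0,0,0],[0,0,0]]

```text
time_s: 19.87
eef_pos: [489.5, -63.4, 281.0]
ee_rot: [0.0, -0.088, 0.996, -0.001]
force: [0.3, -0.6, 0.2]
grip_width: -0.001
grip_force: 0.0
```

Run:
```python
from h import *
s,c,W=wrist();p=pc(W);print(s["eef_pos"],s["force"].round(1))
for nm,b in(("ball",(-190,-40,-45,5,112,150)),("post",(-30,30,-200,20,86,98)),("box",(-75,75,40,105,80,92)),("head",(-35,35,40,110,180,222))):
    g=box(p,*b);print('wrist',nm,len(g),np.percentile(g,[1,50,99],0).round(1).tolist() if len(g) else '')
```

```text
[489.5416686  -63.36835799 281.01671339] [ 0.3 -0.6  0.2]
wrist ball 542 [[-79.4, -31.8, 117.5], [-69.9, -19.1, 129.2], [-56.9, -7.6, 133.8]]
wrist post 184 [[-9.0, -23.1, 86.4], [-1.8, -14.5, 91.9], [5.9, -6.2, 93.3]]
wrist box 1758 [[-60.4, 53.6, 81.7], [-34.1, 70.6, 86.0], [43.6, 93.1, 87.7]]
wrist head 598 [[-24.9, 54.0, 180.1], [-19.8, 74.9, 208.0], [-4.9, 96.1, 212.8]]
```

Run:
```python
from h import *
for n in("scene","side"):
    p=pc(cloud(capture(n)));g=box(p,-20,22,55,97,185,230);print(n,len(g),np.percentile(g[:,2],[5,50,95]).round(1))
    p=pc(cloud(pickle.load(open(n+'.pkl','rb'))));g=box(p,-20,22,55,97,185,230);print(' at start',len(g),np.percentile(g[:,2],[5,50,95]).round(1))
```

```text
scene 207 [203.2 215.2 217.9]
 at start 213 [203.8 215.1 217.7]
side 44 [185.5 206.7 215. ]
 at start 93 [187.6 212.1 216.4]
```

The plunger is back at its starting height, so I'm handing in.

```bash
python3 -c "
from rig import *
print(finish_job())"
```

```text
the job is handed in; nothing more can be done
None
```

I finished the job and handed it in after about 20 s of robot time; the hand-in gave no verdict. The box section is locked home in the tray under the punch, and the plunger was pressed to its stop (35 N at 190.8 mm) and is back up. I kept the arm clear of the other things on the bench but did not re-measure them at the end.

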